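Click a die carrier into its fixture and bolt it in

ROBOT

A 6-joint arm with a two-finger parallel gripper is mounted at the origin on the work surface. World frame = base frame: x ahead of the robot, y to its left, z up, the work surface at z = 0. Lengths are in mm, angles in rad, forces in N, time in s.
With the tool pointing down it reaches from about 350 to 875 mm from the base axis. Payload 4.2 kg.
Tool frame: the origin (TCP) lies on the mounting face of the last link; the fingertips stand 173 mm ahead of it and the grasp point (between the pads) lies 155 mm ahead of it; z points along the fingers, y is the direction in which the jaws open and shut (so a half turn about z gives the same grasp; the last joint's range is limited). The gripper opens to 85 mm and grips with 20 to 120 N. Pads are 22 mm wide; open, the fingers measure 114 mm over their backs; the gripper's body (76 mm by 85 mm) begins 54 mm behind the grasp point. The pads swing forward as they close: fully open they stand 13 mm farther back than shut.
Start: joints at [1.556, 0.385, 0.008, 0, -1.194, -0.259], TCP at [168.963, 601.707, 404.712] pointing down, gripper open.
Joint ranges: [-3.14, 3.14], [-1.21, 2.06], [-1.07, 1.41], [-3.16, 2.05], [-2.99, -0.16], [-3.1, 3.1]. Speed limits (rad/s): [2.79, 2.79, 3.14, 3.14, 3.14, 3.14].

INTERFACE

Orientations are given as a unit quaternion [x, y, z, w].
In Python, from bench import arm gives the robot as it stands. The module is installed in compiled form; this text tells all that it offers.
- The arm moves only by the tool play_rows, never from a script. Its argument "moves" is a list of rows, each a list of 3 entries, a list of its own where there are three numbers: the shift along the world's x, y, z in units of 30 cm (1.0 is 30 cm), then the turn about the world's z in units of 30 degrees (1.0 is 30 degrees), then the gripper's target within -1 to 1 (shut at 1, half-way at 0, fully open at -1). In form: [[[x, y, z], turn, jaw], ...]. A call has 1 to 12 rows; each row is the pose to reach, as a shift and turn from the pose measured when the call began; what a row does not reach only later rows make up. A row lasts 1/8 s, in which the tool goes at most 62.5 mm and 10.7 degrees, less where a joint would pass 70% of its speed; a pose out of reach is approached as far as the arm can. A call with a number of a shift or a turn outside -1 to 1 is refused whole. A call with a gripper value outside its range is refused whole. The fingers move at their own pace and stop on an object; the grip force is fixed at half the most. Time passes only in rows, so rows that repeat a pose let the fingers close. It gives the time, the measured TCP pose, the force and the opening at its end, in the units of the state.
- arm.read_state(): the state, without advancing time (a new reading comes with each control period).
- arm.get_image(name): name is "scene" or "top" or "wrist"; returns a dict with "pixels" (384x512x3 uint8, red, green, blue), "vfov" (degrees; the focal length in pixels is half the picture's height over the tangent of half this angle, whatever the lens; pixels are square), "cx", "cy" (the principal point, pixels), "xyz" and "rotation" of the camera in the world. Camera axes: x right, y up, looking along -z (the intrinsics and any distortion apply to the point x, -y, -z); pixel columns grow to the right and rows downward; lengths in mm; the calibration is good to about 2 mm. A picture is of the moment at which its call begins. There is no depth.
- arm.job_done(): hands the job in, once; it reports no verdict.
Trained networks look in a picture, given as the dict that the camera call returned (one of the last four; its "shot" number tells which), for a name from the list of things; names that differ only in an ending like _2 or _b are one class to them, and where a whole thing is asked for, a point or a joint stands for the part that bears it (a point fixed in the world has none). Each returns a list of dicts, best first, with "conf" (0 to 1); they miss things now and then, are a little off and sometimes report something else, mostly with a low value. They report only what shows in the picture. A call takes as long as a camera call. They do not tell look-alikes from the thing itself.
- arm.look_for(name, picture): "centre" ([x, y, z] in mm, in world coordinates, good to about 4 mm: the middle of the surface that is visible of it).
The state is a dict: "clock": time; "joints": joint angles; "joint_vel": joint speeds; "joint_efforts": joint torques, N m; "position": TCP position; "ee_rot": TCP orientation; "contact_force": force on the tool from outside, world axes, zero at the start; "wrist_torque": the same for the moment, N m; "gripper_width": finger opening in mm.
Only numpy, scipy, OpenCV 4.12 (cv2) and the standard library are available. Lean on these libraries where they do the work, as an engineer would, in place of code of your own. Each camera call takes 0.05 s, during which the arm holds its last target.

TASK

Load the orange-topped carrier into the blue fixture: set it upright on the loading bed in front of the channel and push it straight in until the sprung ball clicks into the notch in its side and its rear end is flush with the channel's mouth. Then slide the red-knobbed bolt fully shut behind it, and let go. Leave the green step block, the wrench and the loose red bin where they are.

Things in the scene. Friction and masses are not known exactly. Their poses are not given: they have to be found in the camera images.
- carrier_center (a point): Centre of the carrier, 28 mm above its underside; x along its length, z up. Upside-down T in section, 90 mm long, 56 high, about 0.5 kg: bare aluminium flange 50 wide (y), 14 thick, corners rounded 7.5 mm; on it an orange web 22 wide (y), 90 long up to 30 mm high, 60 long above that, gripped across the 22 mm. Same turned half round: either end may go in first. Starts upright on the work surface.
- notch (a point): Underside centre of the carrier. At mid-length on each side of the flange (y = +-25 mm) is a notch for the ball, 14 mm long and 7.5 mm deep.
- home (a point): On the fixed blue fixture (about 220 x 112 mm): where point carrier_center lies when the carrier is home. x points into the channel (the push direction), y to the bolt's side, z up. The channel's mouth is at x = -45 mm, flush with the carrier's rear end when home; the end stop is at +46 mm. Channel floor and bed are one flat surface, 28 mm below this point, 16 mm above the work surface.
- mouth (a point): Middle of the channel's mouth, on the floor, axes as home. The channel is 53 mm wide, slightly flared at the mouth. Its lips reach over the flange (underside 16 mm, top 22 mm above the floor, gap of 36 mm between them for the web), so the carrier cannot go in from above, only along x.
- bed (a point): On the floor, axes as home, 105 mm before home: a good place for the carrier's underside centre when laying it down (its front end then 15 mm short of the mouth). The bed is open above, from 45 mm behind this point to the mouth. Low side rails, 8 mm high, from 45 mm behind to 45 mm ahead of this point, have inner faces at y = +-30 mm.
- ball (a point): Centre of the brass ball, 16 mm across, in the channel's wall on the fixture's -y side, sprung towards the channel; it stands 6 mm out of the wall. The brass housing beyond it holds the spring.
- detent (a joint): How far the ball is pushed back into its wall, in m: 0 when out (free, or in the carrier's notch), about 0.002 to 0.006 while the flange is passing. Spring force about 5 N when out, plus 0.7 N per mm; channel and ball are oiled, and pushing the carrier past takes about 5 to 12 N.
- bolt (a joint): How far the bolt is open, in m: 0 is shut, grows towards the fixture's +y, at most 0.075; starts at 0.05 to 0.065, stays where left (2 N friction). A steel bar 14 x 14 mm along y, 20 to 34 mm above the channel floor, face 4.5 mm behind the carrier's rear end when home; it can shut only then. Its tip is at y = -16 mm when shut, +34 mm when open by 0.05. Its yellow guide (y = 38 to 54 mm) is 42 mm high.
- bolt_knob (a point): Centre of the bolt's upright red knob, 18 mm across, 30 mm high, moving with the bolt; 65 mm above the work surface, 49 mm above the channel floor. When shut it is at x = -56.5 mm, y = +66 mm from point home.
- step_block: Loose green-painted steel block with four steps, 88 x 45 x 56 mm, origin at the centre of its underside. Bystander.
- wrench: Loose steel wrench 200 mm long lying on the far part of the cart. Bystander.
- red_bin: Loose empty red bin 150 x 105 x 85 mm, on the far part of the cart, origin at the centre of its underside. Bystander.
Not all that is in view belongs to the job. There is more than one size of the part that bears home; the job needs the largest.

How it is judged (in metres and radians):
On the way:
1. the carrier is pushed home and held by the ball while the bolt is still open (x of carrier_center in the frame of home between -0.004 and 0.004 m and distance between carrier_center and home below 0.006 m and angle between the x axis of carrier_center and the x axis of home, either way round below 0.08 rad and angle between carrier_center's own z axis and vertical below 0.08 rad and value of joint detent below 0.002 m and value of joint bolt above 0.03 m), for 0.2 s.
At the end, for the whole second after the job is handed in: the carrier lies upright in the channel, its centre within 6 mm of home (4 mm along the channel) and aligned within 0.08 rad, the ball out in its notch (pushed back less than 2 mm), and the bolt shut to within 5 mm (x of carrier_center in the frame of home between -0.004 and 0.004 m and distance between carrier_center and home below 0.006 m and angle between the x axis of carrier_center and the x axis of home, either way round below 0.08 rad and angle between carrier_center's own z axis and vertical below 0.08 rad and value of joint detent below 0.002 m and value of joint bolt below 0.005 m); the robot touches nothing.
It fails at once if the step block, the wrench or the red bin is moved by more than 30 mm (distance of any of step_block, wrench, red_bin from where it was at the start of the episode above 0.03 m).
It also fails if it takes over 59 s, if anything falls off the work surface, if the arm or the gripper's body presses on something with over 40 N, if the wrist force passes 120 N, or if a joint passes its speed limit or range.

## Working session

There is one attempt and no reset: what is moved stays moved. The work goes in short steps, Python scripts to look and compute and a tool call to move; the robot and the scene stay as the last step left them, time stands still between calls to the robot, and variables do not carry over. Pictures are saved under pics/ and viewed, and the job is handed in when it is done.

Besides the shell and the picture viewer there is one more tool, called after "Call:" in YAML: its name, and indented under it one key for each argument. play_rows: Moves the arm, as the interface text tells. Shifts and turns lie within -1 to 1; 1 stands for 30 cm of shift or 30 degrees of turn. Its arguments: {"type":"object","properties":{"moves":{"type":"array"}},"required":["moves"]}

```bash
mkdir -p pics; cat > h.py <<'E'
import numpy as np, cv2
from bench import arm
def save(d,n,crop=None,scale=1):
    p=d["pixels"][:,:,::-1]
    if crop: p=p[crop[1]:crop[3],crop[0]:crop[2]]
    cv2.imwrite("pics/"+n,cv2.resize(p,None,fx=scale,fy=scale,interpolation=cv2.INTER_CUBIC))
def f(d): return d["pixels"].shape[0]/2/np.tan(np.radians(d["vfov"])/2)
def ray(d,u,v):
    K=np.array([[f(d),0,d["cx"]],[0,f(d),d["cy"]],[0,0,1.]])
    D=np.array(d.get("distortion",[0,0,0,0,0.]),float)
    q=cv2.undistortPoints(np.array([[[u,v]]],float),K,D)[0,0]
    return np.array(d["rotation"]).reshape(3,3)@np.array([q[0],-q[1],-1])
def at_z(d,u,v,z):
    r=ray(d,u,v);c=np.array(d["xyz"],float);return c+r*(z-c[2])/r[2]
def proj(d,P):
    q=np.array(d["rotation"]).reshape(3,3).T@(np.array(P,float)-np.array(d["xyz"]))
    K=np.array([[f(d),0,d["cx"]],[0,f(d),d["cy"]],[0,0,1.]])
    D=np.array(d.get("distortion",[0,0,0,0,0.]),float)
    return cv2.projectPoints(np.array([[q[0],-q[1],-q[2]]]),np.zeros(3),np.zeros(3),K,D)[0][0,0]
E
python3 - <<'E'
from h import *
print(arm.read_state())
for n in ["scene","top","wrist"]:
    d=arm.get_image(n); save(d,n+"0.png",scale=1.5); print(n,{k:v for k,v in d.items() if k!="pixels"})
    for t in ["carrier_center","home","bolt_knob","ball","step_block","bed","notch","mouth","wrench","red_bin","bolt"]:
        try: print(t,[(np.round(x["centre"]).tolist(),round(x["conf"],2)) for x in arm.look_for(t,d)])
        except Exception as e: print(t,e)
E
```

```text
{'clock': 0.0, 'joints': array([ 1.55563075e+00,  3.85596479e-01,  6.61333882e-03, -4.80933771e-04,
       -1.19398857e+00, -2.58585162e-01]), 'joint_vel': array([-0.00229274,  0.00130368, -0.0006392 , -0.00018846,  0.00086253,
       -0.00063126]), 'joint_efforts': array([ 5.12920142e-04, -3.92282689e+01,  1.88399023e+01,  4.18625414e+00,
       -4.63713121e-03, -4.11778291e-07]), 'position': array([168.88623538, 601.54442372, 403.5948451 ]), 'ee_rot': array([ 9.90634461e-01, -1.36536189e-01, -8.97908865e-05,  1.10678011e-03]), 'contact_force': array([-1.01348482,  0.40434792, -0.55322934]), 'wrist_torque': array([-0.01405178, -0.07803666,  0.0100866 ]), 'gripper_width': 84.98859550075632}
scene {'vfov': 42.038507427948055, 'cx': 251.93660563662027, 'cy': 195.1971492832381, 'xyz': array([1102.78382732, -389.37771655,  975.78614261]), 'rotation': array([0.28736941, 0.14542414, 0.43894661, 0.8388066 ]), 'shot': 1}
carrier_center [([516.0, 312.0, 21.0], 0.95)]
home [([612.0, -16.0, 13.0], 0.88), ([372.0, 203.0, 13.0], 0.78), ([356.0, -59.0, 16.0], 0.64), ([754.0, 268.0, 41.0], 0.61)]
b
[... 1132 characters left out ...]
otch [([505.0, 314.0, 29.0], 0.58)]
mouth [([365.0, 205.0, 9.0], 0.96), ([599.0, -10.0, 16.0], 0.94), ([350.0, -59.0, 7.0], 0.73)]
wrench [([594.0, 83.0, 49.0], 0.74), ([744.0, -225.0, 8.0], 0.58)]
red_bin [([590.0, 76.0, 51.0], 0.71), ([767.0, 265.0, 10.0], 0.69)]
bolt [([592.0, 82.0, 45.0], 0.6), ([338.0, -48.0, 29.0], 0.56), ([357.0, 217.0, 35.0], 0.55)]
wrist {'vfov': 63.85282607349027, 'cx': 256.4237538897385, 'cy': 191.6647613079779, 'xyz': array([244.77933526, 579.02924132, 373.65731938]), 'rotation': array([ 0.09418206, -0.12417003,  0.78721728, -0.59665778]), 'shot': 3}
carrier_center []
home []
bolt_knob []
ball []
step_block []
bed []
notch []
mouth []
wrench []
red_bin []
bolt []
```

```bash
sed -i 's/np.array(d\["rotation"\]).reshape(3,3)/RR(d)/; 2a from scipy.spatial.transform import Rotation\ndef RR(d): return Rotation.from_quat(d["rotation"]).as_matrix()' h.py; cat h.py | head -8
```

```text
import numpy as np, cv2
from bench import arm
from scipy.spatial.transform import Rotation
def RR(d): return Rotation.from_quat(d["rotation"]).as_matrix()
def save(d,n,crop=None,scale=1):
    p=d["pixels"][:,:,::-1]
    if crop: p=p[crop[1]:crop[3],crop[0]:crop[2]]
    cv2.imwrite("pics/"+n,cv2.resize(p,None,fx=scale,fy=scale,interpolation=cv2.INTER_CUBIC))
```

View pics/scene0.png

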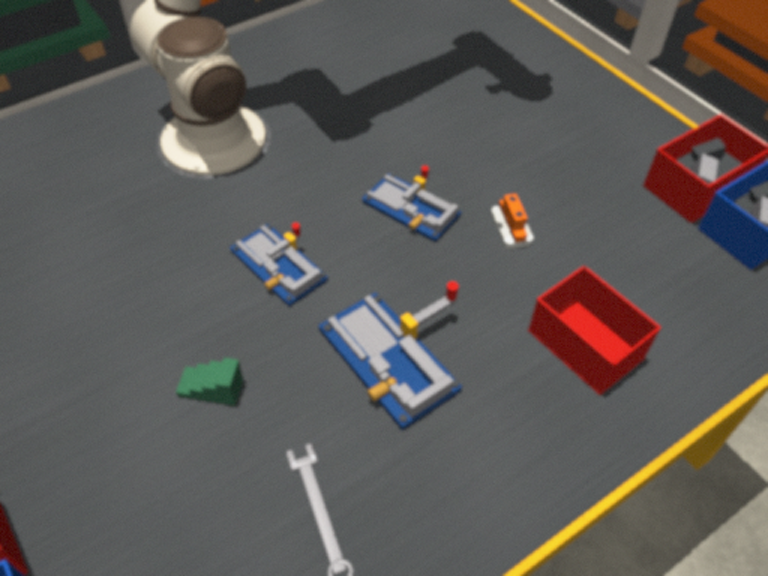

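View pics/top0.png

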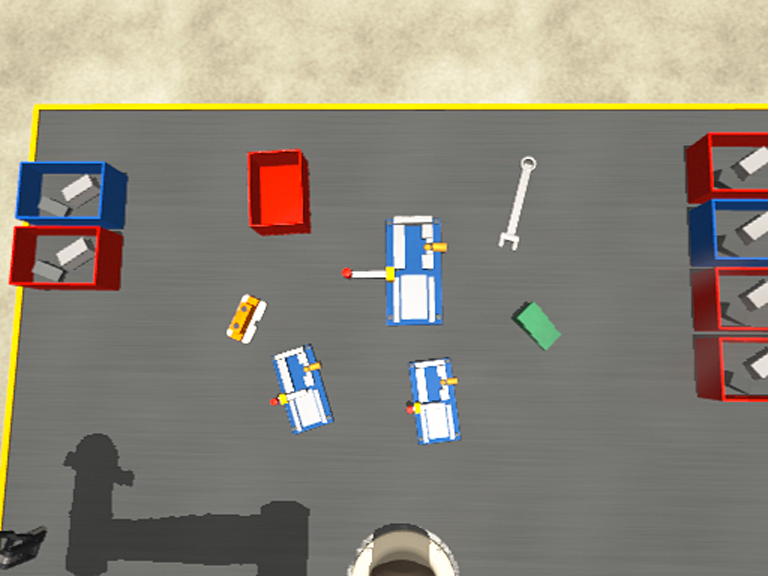

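View pics/wrist0.png

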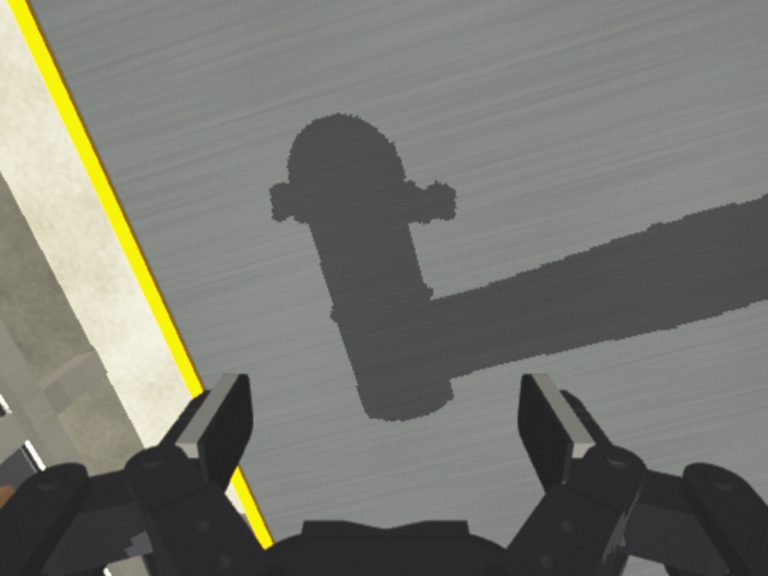

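```bash
python3 - <<'E'
from h import *
d=arm.get_image("wrist"); s=arm.read_state()
T=Rotation.from_quat(s["ee_rot"]).as_matrix()
print("cam in tool",T.T@(np.array(d["xyz"])-s["position"]), "axis",T.T@RR(d)@[0,0,-1],"up",T.T@RR(d)@[0,1,0])
print("T",T.round(3))
d=arm.get_image("top")
for u,v in [(385,325),(441,325),(385,217),(441,217)]: print(at_z(d,u/1.5,v/1.5,10).round())
save(d,"topc.png",(140,130,310,230),4.5)
d=arm.get_image("scene");save(d,"scc.png",(200,100,370,300),3)
E
```

```text
cam in tool [79.12238819  1.33047873 31.06520533] axis [-3.07903072e-01  1.43021263e-04  9.51417720e-01] up [ 9.51417723e-01 -8.31985476e-05  3.07903085e-01]
T [[ 0.963 -0.27   0.   ]
 [-0.27  -0.963 -0.   ]
 [ 0.     0.    -1.   ]]
[494.  40.  10.]
[495. -72.  10.]
[716.  44.  10.]
[716. -71.  10.]
```

View pics/topc.png

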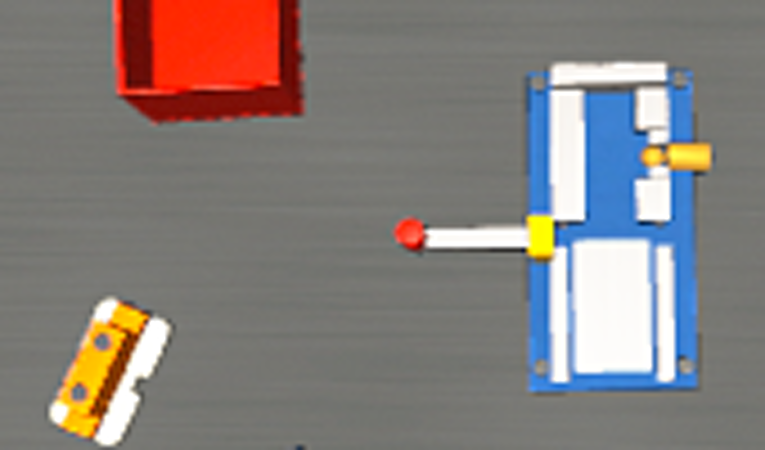

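View pics/scc.png

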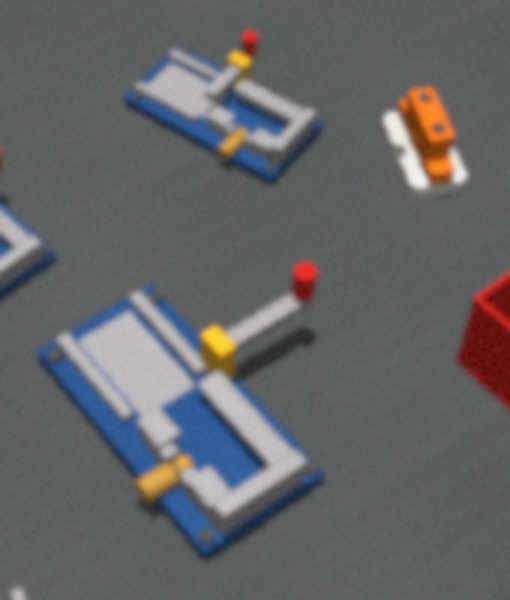

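Call:
play_rows:
  moves:
    - [[0.3, -0.3, 0], -0.3, -1]
    - [[0.6, -0.6, -0.1], -0.3, -1]
    - [[0.9, -0.9, -0.2], -0.3, -1]
    - [[1, -0.96, -0.24], -0.3, -1]
    - [[1, -0.96, -0.24], -0.3, -1]
    - [[1, -0.96, -0.24], -0.3, -1]
    - [[1, -0.96, -0.24], -0.3, -1]
    - [[1, -0.96, -0.24], -0.3, -1]
    - [[1, -0.96, -0.24], -0.3, -1]

```text
clock: 3.08
position: [469.0, 313.8, 332.9]
ee_rot: [0.977, -0.214, 0.0, -0.0]
contact_force: [-0.1, -0.6, 0.5]
gripper_width: 85.1
```

```bash
python3 - <<'E'
from h import *
s=arm.read_state();print(s["clock"],s["position"],s["ee_rot"],s["contact_force"])
d=arm.get_image("wrist");save(d,"w1.png",scale=1.5)
for t in ["carrier_center","notch"]:
    print(arm.look_for(t,d))
E
```

```text
3.075 [469.0290347  313.76979092 332.87703716] [ 9.76841218e-01 -2.13965396e-01  1.06307851e-04 -1.78559822e-04] [-0.09994447 -0.637101    0.47007312]
[{'centre': [511.5, 319.5, 29.7], 'conf': 0.9}]
[{'centre': [514.4, 316.6, 28.0], 'conf': 0.78}]
```

View pics/w1.png

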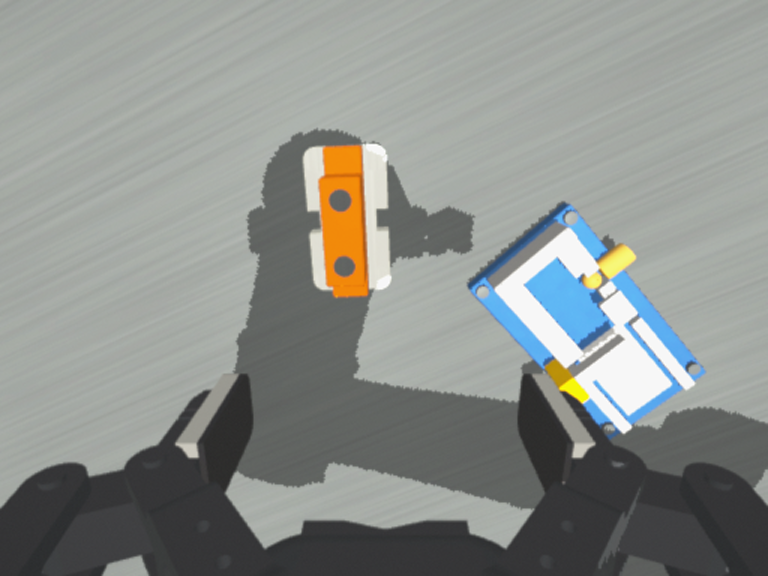

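```bash
python3 - <<'E'
from h import *
d=arm.get_image("wrist");save(d,"w1c.png",(190,85,280,205),5)
P=[at_z(d,u/1.5,v/1.5,56)[:2] for u,v in [(320,177),(361,176),(367,290),(328,291)]]
P=np.array(P);print(P.round(1));print(P.mean(0))
for i in range(4): print(np.linalg.norm(P[i]-P[(i+1)%4]))
a=(P[0]+P[1]-P[2]-P[3]);print("yaw",np.degrees(np.arctan2(a[1],a[0])))
H=[at_z(d,u/1.5,v/1.5,56)[:2] for u,v in [(340,201),(344.5,266)]];print(H,np.mean(H,0))
a=H[0]-H[1];print("yaw holes",np.degrees(np.arctan2(a[1],a[0])))
E
```

```text
[[536.5 319.2]
 [528.1 299.7]
 [470.4 323.4]
 [479.  343.6]]
[503.49491807 321.46612694]
21.32124470580831
62.36921111732639
21.90266523114176
62.43920183682818
yaw -22.65121419131664
[array([521.08206052, 315.26848878]), array([488.18115313, 328.7455039 ])] [504.63160682 322.00699634]
yaw holes -22.275204389247165
```

View pics/w1c.png

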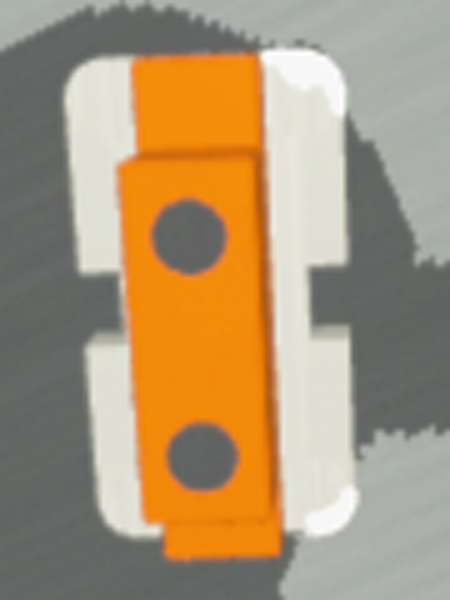

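```bash
python3 - <<'E'
from h import *
d=arm.get_image("wrist")
def go(L,z):
    P=np.array([at_z(d,190+u/5,85+v/5,z)[:2] for u,v in L]);print(P.mean(0),[np.linalg.norm(P[i]-P[(i+1)%4]).round(1) for i in range(4)])
    a=(P[0]+P[1]-P[2]-P[3]);print("yaw",np.degrees(np.arctan2(a[1],a[0])))
go([(120,160),(259,152),(271,520),(143,522)],56)
go([(188,237),(188,237),(202,457),(202,457)],56)
go([(64,55),(342,48),(356,537),(93,537)],14)
go([(79,272),(348,268),(350,328),(85,345)],14)
E
```

```text
[505.61686109 320.13501431] [np.float64(21.7), np.float64(60.0), np.float64(21.5), np.float64(59.1)]
yaw -23.37369192816862
[505.22326615 320.93632207] [np.float64(0.0), np.float64(36.0), np.float64(0.0), np.float64(36.0)]
yaw -22.533224743698582
[505.2236087  320.95067552] [np.float64(49.7), np.float64(91.8), np.float64(51.7), np.float64(90.6)]
yaw -23.377348620406263
[505.56528132 320.54587412] [np.float64(50.1), np.float64(11.3), np.float64(50.2), np.float64(13.8)]
yaw -22.617373445565736
```

Call:
play_rows:
  moves:
    - [[0.121, 0.023, 0], 0.06, -1]
    - [[0.121, 0.023, -0.15], 0.06, -1]
    - [[0.121, 0.023, -0.3], 0.06, -1]
    - [[0.121, 0.023, -0.443], 0.06, -1]
    - [[0.121, 0.023, -0.443], 0.06, -1]
    - [[0.121, 0.023, -0.443], 0.06, -1]
    - [[0.121, 0.023, -0.443], 0.06, -1]

```text
clock: 4.2
position: [505.1, 322.3, 202.7]
ee_rot: [0.98, -0.197, 0.001, -0.002]
contact_force: [-0.3, -0.3, 0.1]
gripper_width: 85.6
```

```bash
python3 - <<'E'
from h import *
s=arm.read_state();print(s["clock"],s["position"],s["ee_rot"],s["contact_force"])
d=arm.get_image("wrist");save(d,"w2.png",scale=1.5)
E
```

```text
4.2 [505.09010912 322.29576017 202.65911174] [ 0.98036962 -0.19714979  0.00148303 -0.00227319] [-0.25540621 -0.2884249   0.10115111]
```

View pics/w2.png

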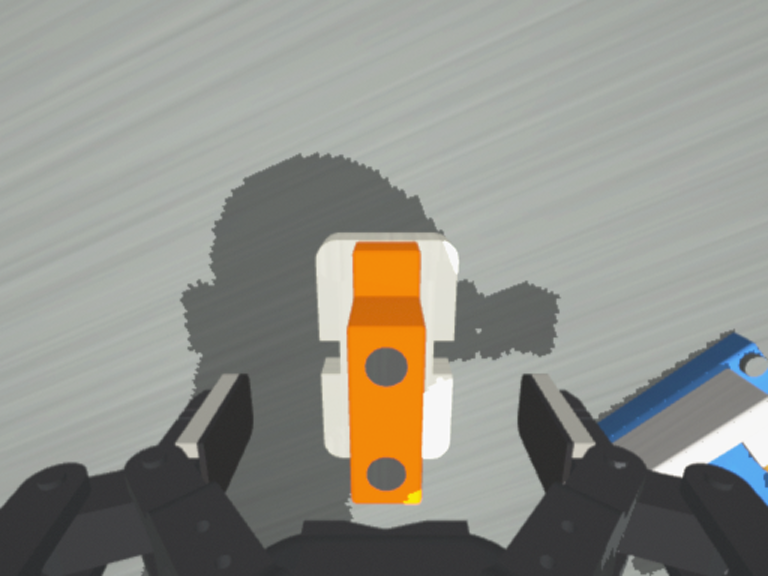

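Call:
play_rows:
  moves:
    - [[0, 0, -0.005], 0, 1]
    - [[0, 0, -0.005], 0, 1]
    - [[0, 0, -0.005], 0, 1]
    - [[0, 0, -0.005], 0, 1]
    - [[0, 0, -0.005], 0, 1]
    - [[0, 0, -0.005], 0, 1]
    - [[0, 0, -0.005], 0, 1]
    - [[0, 0, -0.005], 0, 1]

```text
clock: 5.25
position: [505.1, 322.2, 201.2]
ee_rot: [0.98, -0.197, 0.002, -0.002]
contact_force: [-0.3, 1.2, 3.8]
gripper_width: 20.9
```

Call:
play_rows:
  moves:
    - [[0, 0, 0.15], 0, 1]
    - [[-0.05, -0.1, 0.35], 0.2, 1]
    - [[-0.1, -0.3, 0.45], 0.4, 1]
    - [[-0.12, -0.5, 0.45], 0.6, 1]
    - [[-0.12, -0.7, 0.45], 0.78, 1]
    - [[-0.12, -0.9, 0.45], 0.78, 1]
    - [[-0.12, -1, 0.45], 0.78, 1]
    - [[-0.12, -1, 0.45], 0.78, 1]
    - [[-0.12, -1, 0.45], 0.78, 1]
    - [[-0.12, -1, 0.45], 0.78, 1]

```text
clock: 6.5
position: [469.0, 22.9, 335.7]
ee_rot: [1.0, 0.006, 0.001, -0.003]
contact_force: [0.8, 0.2, -4.0]
gripper_width: 21.1
```

```bash
python3 - <<'E'
from h import *
s=arm.read_state();print(s["clock"],s["position"],s["ee_rot"],s["contact_force"],s["wrist_torque"])
d=arm.get_image("wrist");save(d,"w3.png",scale=1.5)
E
```

```text
6.5 [469.02695445  22.92359197 335.6854031 ] [ 9.99977347e-01  6.19329400e-03  5.08861004e-04 -2.58647658e-03] [ 0.80530415  0.19775172 -3.97312478] [-0.01244509  0.01835573 -0.03206007]
```

View pics/w3.png

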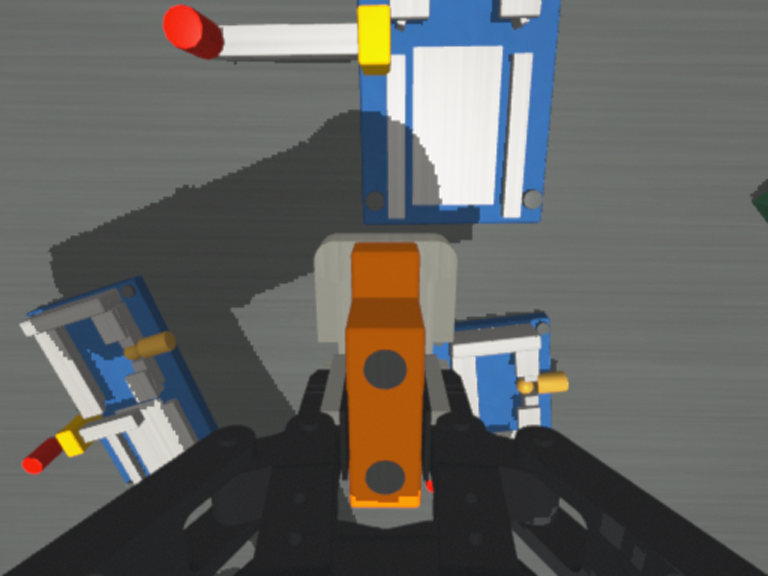

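```bash
python3 - <<'E'
from h import *
d=arm.get_image("wrist");save(d,"w3c.png",(230,0,380,155),5)
E
```

Call:
play_rows:
  moves:
    - [[0.15, -0.06, 0], -0.05, 1]
    - [[0.27, -0.12, 0], -0.05, 1]
    - [[0.27, -0.12, 0], -0.05, 1]
    - [[0.27, -0.12, 0], -0.05, 1]
    - [[0.27, -0.12, 0], -0.05, 1]

```text
clock: 7.22
position: [549.3, -12.4, 335.9]
ee_rot: [1.0, -0.006, 0.0, -0.003]
contact_force: [-0.4, 0.5, -4.7]
gripper_width: 20.7
```

```bash
python3 - <<'E'
from h import *
s=arm.read_state();print(s["clock"],s["position"],s["ee_rot"],s["contact_force"],s["wrist_torque"])
d=arm.get_image("wrist");save(d,"w4.png",(150,0,410,190),3)
np.save("w4.npy",d,allow_pickle=True)
E
```

```text
7.225 [549.32973839 -12.41864237 335.87455593] [ 9.99977294e-01 -6.20098680e-03  4.23937184e-04 -2.60383137e-03] [-0.36246915  0.49362034 -4.66612163] [ 0.0123187  -0.03540082  0.03035044]
```

View pics/w3c.png

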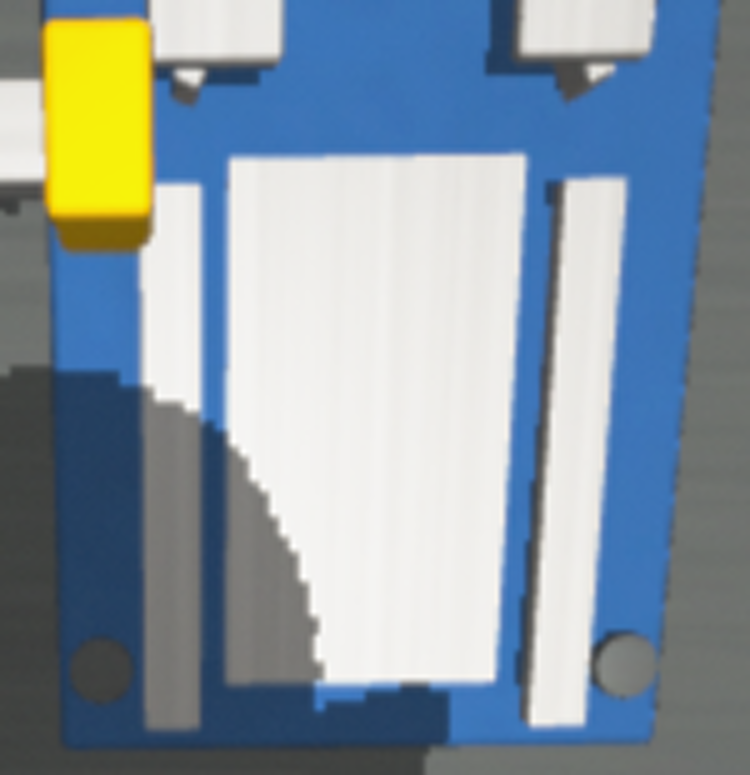

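View pics/w4.png

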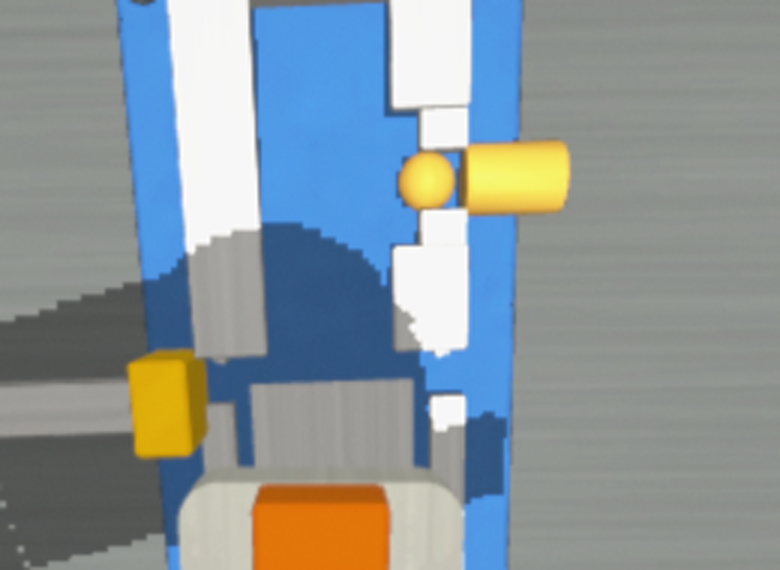

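```bash
python3 - <<'E'
from h import *
d4=np.load("w4.npy",allow_pickle=True).item()
s=arm.read_state();T=Rotation.from_quat(s["ee_rot"]).as_matrix()
c=T.T@(np.array(d4["xyz"])-s["position"]);RC=T.T@RR(d4);print("c",c)
d3=dict(d4);T3=Rotation.from_quat([9.99977347e-01,6.19329400e-03,5.08861004e-04,-2.58647658e-03])
d3["xyz"]=np.array([469.02695445,22.92359197,335.6854031])+T3.as_matrix()@c
d3["rotation"]=Rotation.from_matrix(T3.as_matrix()@RC).as_quat()
def g(d,off,sc,L,z):
    P=np.array([at_z(d,off[0]+(u)/sc,off[1]+(v)/sc,z)[:2] for u,v in L]);return P
def line(n,P):
    a=P[-1]-P[0]; yaw=np.degrees(np.arctan2(a[1],a[0]));
    print(n,P.round(1).tolist(),"yaw",round(yaw,2))
g3=lambda L,z:g(d3,(230,0),5,L,z); g4=lambda L,z:g(d4,(150,0),3,L,z)
line("railL",g3([(201,728),(202,185)],24))
line("railR",g3([(527,722),(563,180)],24))
line("plateL b",g3([(62,745),(50,300)],6)); line("plateR",g3([(654,740),(720,10)],6))
line("plateback",g3([(62,747),(654,741)],6))
line("padL",g3([(226,684),(229,160)],16));line("padR",g3([(496,683),(525,155)],16))
line("padfront",g3([(229,158),(525,155)],16))
line("lipL",g4([(267,355),(252,10)],38))
line("lipR",g4([(393,350),(388,5)],38))
line("lipL3",g3([(284,62),(283,5)],38));line("lipR3",g3([(518,57),(522,5)],38))
line("lipfront3",g3([(284,62),(518,57)],38))
line("lipfront4",g4([(267,355),(393,350)],38))
line("padfront4",g4([(250,384),(412,379)],16))
line("ball4",g4([(427,181)],24))
line("lipstop4",g4([(252,8),(390,0)],38))
line("guide4",g4([(130,368),(205,350)],58))
from numpy import array
# carrier in hand: flange top z = tcp z -200.?+14
zt=s["position"][2]-201.2
line("flange front",g4([(183,500),(463,500)],zt+14))
line("web",g4([(252,545),(389,545)],zt+30))
E
```

```text
c [78.70005501  1.31438449 31.28222137]
railL [[501.5, 11.0], [591.0, 13.1]] yaw 1.4
railR [[503.4, -48.3], [592.5, -46.1]] yaw 1.43
plateL b [[494.8, 37.2], [574.9, 39.2]] yaw 1.45
plateR [[497.3, -77.9], [621.7, -74.6]] yaw 1.52
plateback [[494.4, 37.2], [497.1, -77.9]] yaw -88.65
padL [[508.4, 6.2], [596.1, 8.4]] yaw 1.46
padR [[509.3, -44.0], [597.5, -41.3]] yaw 1.71
padfront [[596.4, 8.4], [597.5, -41.3]] yaw -88.81
lipL [[607.3, 1.8], [692.6, 3.0]] yaw 0.85
lipR [[608.2, -33.7], [693.3, -31.4]] yaw 1.55
lipL3 [[606.0, 1.5], [613.7, 2.0]] yaw 3.58
lipR3 [[607.1, -34.2], [614.1, -34.1]] yaw 0.14
lipfront3 [[606.0, 1.5], [607.1, -34.2]] yaw -88.26
lipfront4 [[607.3, 1.8], [608.2, -33.7]] yaw -88.47
padfront4 [[596.9, 8.6], [597.8, -41.2]] yaw -88.93
ball4 [[653.3, -43.7]] yaw 0.0
lipstop4 [[693.1, 3.0], [694.4, -31.9]] yaw -87.87
guide4 [[605.9, 36.5], [610.3, 16.6]] yaw -77.64
flange front [[591.6, 10.2], [591.1, -38.1]] yaw -90.64
web [[588.0, -2.8], [587.8, -24.3]] yaw -90.62
```

Call:
play_rows:
  moves:
    - [[-0.015, -0.0137, 0], 0.07, 1]
    - [[-0.015, -0.0137, -0.15], 0.07, 1]
    - [[-0.015, -0.0137, -0.3], 0.07, 1]
    - [[-0.015, -0.0137, -0.37], 0.07, 1]
    - [[-0.015, -0.0137, -0.37], 0.07, 1]
    - [[-0.015, -0.0137, -0.37], 0.07, 1]

```text
clock: 8.02
position: [545.5, -16.2, 226.5]
ee_rot: [1.0, 0.013, 0.002, -0.003]
contact_force: [0.7, -0.6, -3.9]
gripper_width: 21.4
```

```bash
python3 - <<'E'
from h import *
s=arm.read_state();print(s["clock"],s["position"],s["ee_rot"],s["contact_force"],s["wrist_torque"])
T=Rotation.from_quat(s["ee_rot"]).as_matrix();print("grasp",s["position"]+T@[0,0,155], "toolx yaw",np.degrees(np.arctan2(T[1,0],T[0,0])))
d=arm.get_image("wrist");save(d,"w5.png",(150,0,410,190),3)
np.save("w5.npy",d,allow_pickle=True)
d=arm.get_image("scene");save(d,"s5.png",(180,140,340,300),4)
E
```

```text
8.025 [545.47125431 -16.1589247  226.49152373] [ 0.99991375  0.01267891  0.00202126 -0.00276753] [ 0.74653604 -0.59007011 -3.90701046] [-0.05823638 -0.02682567 -0.02849158]
grasp [546.08691213 -15.29311987  71.49516459] toolx yaw 1.4522979603394806
```

View pics/w5.png

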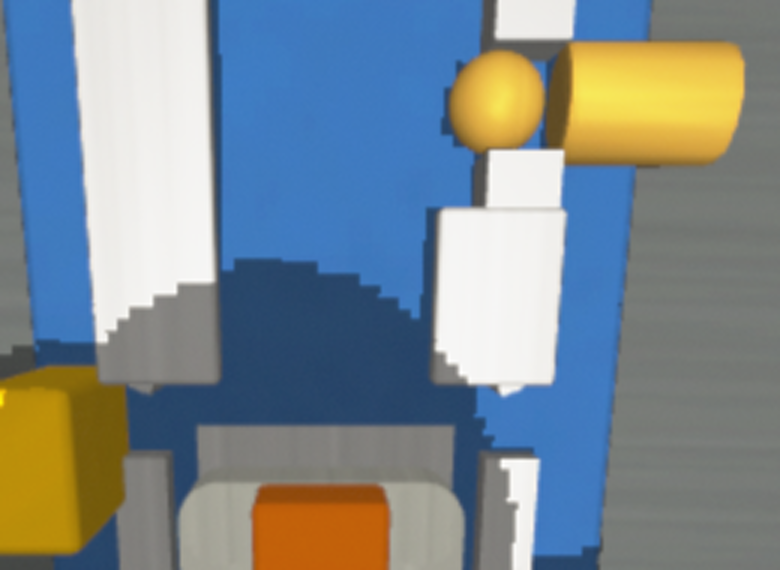

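View pics/s5.png

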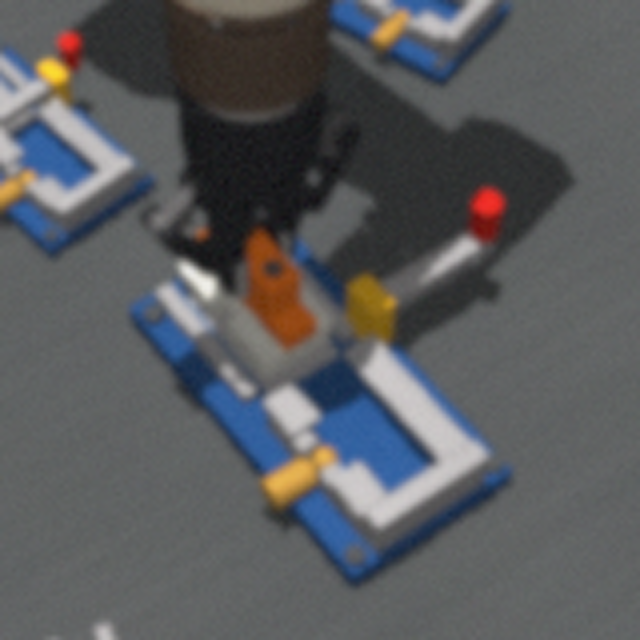

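```bash
python3 - <<'E'
from h import *
d=np.load("w5.npy",allow_pickle=True).item()
g=lambda L,z:np.array([at_z(d,150+u/3,v/3,z)[:2] for u,v in L])
def pr(n,P):print(n,P.round(1).tolist(),P.mean(0).round(2))
pr("lip",g([(219,382),(432,382)],38))
pr("lip far",g([(214,100),(438,210)],38))
pr("flange",g([(180,540),(463,540)],39.3))
pr("flange front",g([(322,482)],39.3))
pr("web front",g([(253,502),(389,502)],55.3))
pr("web f2",g([(251,565),(391,565)],55.3))
pr("rail inner",g([(172,455),(479,455)],24))
pr("pad",g([(197,428),(454,426)],16))
pr("ball",g([(497,102)],24))
E
```

```text
lip [[607.5, 1.9], [608.5, -33.8]] [608.   -15.94]
lip far [[650.3, 2.4], [635.4, -33.1]] [642.82 -15.35]
flange [[580.2, 8.9], [581.5, -40.8]] [580.84 -15.97]
flange front [[591.2, -15.8]] [591.19 -15.81]
web front [[591.1, -5.1], [591.7, -26.3]] [591.41 -15.68]
web f2 [[580.9, -4.8], [581.5, -27.1]] [581.16 -15.95]
rail inner [[592.3, 12.4], [593.9, -45.1]] [593.11 -16.35]
pad [[596.3, 8.7], [598.0, -41.2]] [597.13 -16.25]
ball [[653.4, -43.5]] [653.44 -43.45]
```

Call:
play_rows:
  moves:
    - [[0, -0.002, -0.02], 0, 1]
    - [[0, -0.002, -0.033], 0, 1]
    - [[0, -0.002, -0.033], 0, 1]

```text
clock: 8.5
position: [545.7, -16.9, 217.3]
ee_rot: [1.0, 0.013, 0.003, -0.003]
contact_force: [0.3, -0.4, -0.1]
gripper_width: 21.1
```

Call:
play_rows:
  moves:
    - [[0.02, 0.0005, 0], 0, 1]
    - [[0.05, 0.0013, 0], 0, 1]
    - [[0.08, 0.002, 0], 0, 1]
    - [[0.1, 0.0025, 0], 0, 1]
    - [[0.1, 0.0025, 0], 0, 1]

```text
clock: 9.12
position: [576.7, -16.1, 217.4]
ee_rot: [1.0, 0.013, 0.004, -0.003]
contact_force: [0.9, -0.2, -1.4]
gripper_width: 21.1
```

```bash
python3 - <<'E'
from h import *
s=arm.read_state();print(s["clock"],s["position"],s["ee_rot"],s["contact_force"],s["wrist_torque"])
T=Rotation.from_quat(s["ee_rot"]).as_matrix();print("grasp",s["position"]+T@[0,0,155], "toolx yaw",np.degrees(np.arctan2(T[1,0],T[0,0])))
d=arm.get_image("wrist");save(d,"w6.png",(150,0,410,190),3)
np.save("w6.npy",d,allow_pickle=True)
E
```

```text
9.125 [576.69183155 -16.06516205 217.41073779] [ 0.99990753  0.01273482  0.00374897 -0.00295124] [ 0.91300691 -0.22203608 -1.42972767] [-0.03776809 -0.11247714  0.02506475]
grasp [577.84225493 -15.13556186  62.41779483] toolx yaw 1.4580987261280391
```

View pics/w6.png

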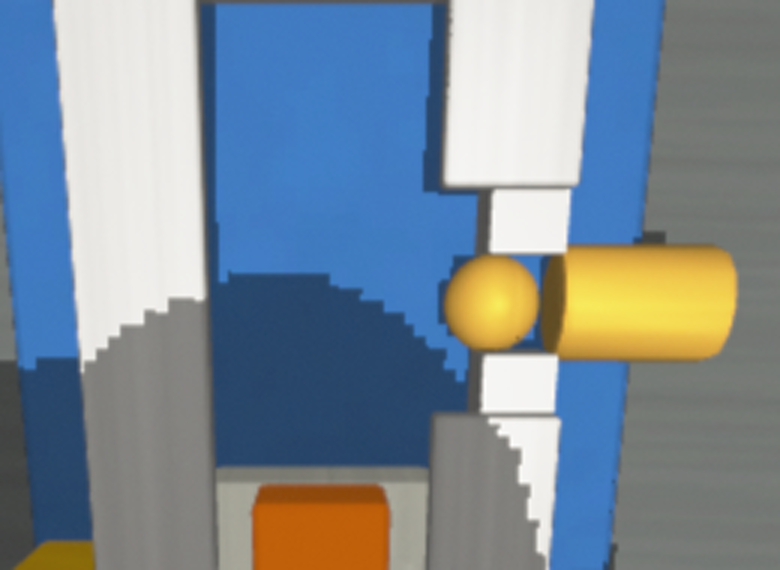

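Call:
play_rows:
  moves:
    - [[0.04, 0.001, 0], 0, 1]
    - [[0.08, 0.002, 0], 0, 1]
    - [[0.12, 0.003, 0], 0, 1]
    - [[0.16, 0.004, 0], 0, 1]
    - [[0.19, 0.0048, 0], 0, 1]
    - [[0.21, 0.0053, 0], 0, 1]
    - [[0.22, 0.0056, 0], 0, 1]
    - [[0.22, 0.0056, 0], 0, 1]

```text
clock: 10.18
position: [643.0, -13.4, 217.4]
ee_rot: [1.0, 0.013, 0.004, -0.004]
contact_force: [-1.5, 4.2, 0.6]
gripper_width: 21.2
```

```bash
python3 - <<'E'
from h import *
s=arm.read_state();print(s["clock"],s["position"],s["ee_rot"],s["contact_force"],s["wrist_torque"])
T=Rotation.from_quat(s["ee_rot"]).as_matrix();print("grasp",s["position"]+T@[0,0,155], "toolx yaw",np.degrees(np.arctan2(T[1,0],T[0,0])))
d=arm.get_image("wrist");save(d,"w7.png",(130,60,390,250),3)
E
```

```text
10.175 [642.95483831 -13.44661362 217.36410363] [ 0.99990484  0.0127932   0.00375279 -0.00354545] [-1.53778804  4.22838382  0.6198201 ] [ 1.39414082  0.73389111 -0.0137236 ]
grasp [644.10403238 -12.33274459  62.37236628] toolx yaw 1.4645298428151523
```

View pics/w7.png

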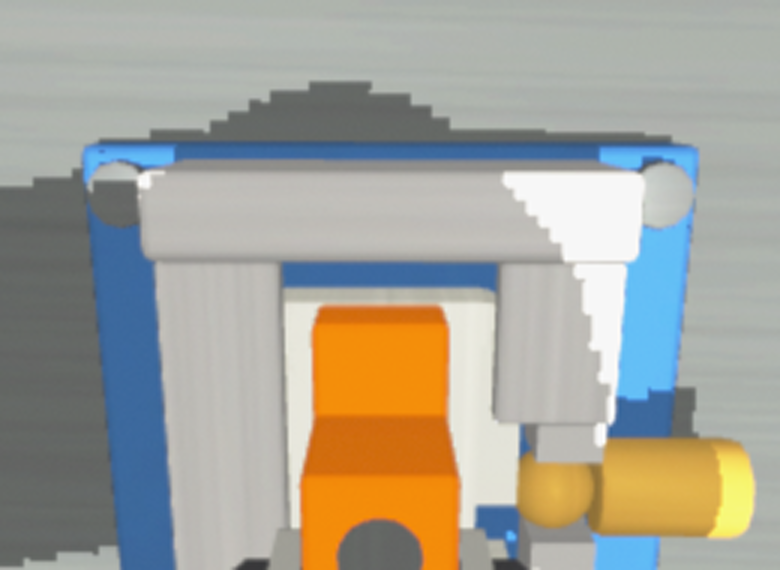

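Call:
play_rows:
  moves:
    - [[0.01, 0.0003, 0], 0, 1]
    - [[0.02, 0.0005, 0], 0, 1]
    - [[0.029, 0.0008, 0], 0, 1]
    - [[0.029, 0.0008, 0], 0, 1]
    - [[0.029, 0.0008, 0], 0, 1]

```text
clock: 10.85
position: [651.8, -13.6, 217.4]
ee_rot: [1.0, 0.013, 0.004, -0.003]
contact_force: [1.0, -0.2, -0.0]
gripper_width: 20.9
```

```bash
python3 - <<'E'
from h import *
s=arm.read_state();print(s["clock"],s["position"],s["ee_rot"],s["contact_force"],s["wrist_torque"])
T=Rotation.from_quat(s["ee_rot"]).as_matrix();print("grasp",s["position"]+T@[0,0,155], "toolx yaw",np.degrees(np.arctan2(T[1,0],T[0,0])))
d=arm.get_image("wrist");save(d,"w8.png",(130,60,390,250),3)
E
```

```text
10.85 [651.83632039 -13.56521201 217.41810671] [ 0.99990275  0.01281889  0.00431065 -0.00340482] [ 0.96264884 -0.16099153 -0.03362251] [-0.32496238  0.33872696  0.03378182]
grasp [653.15896245 -12.49269102  62.42746081] toolx yaw 1.4673283338368959
```

View pics/w8.png

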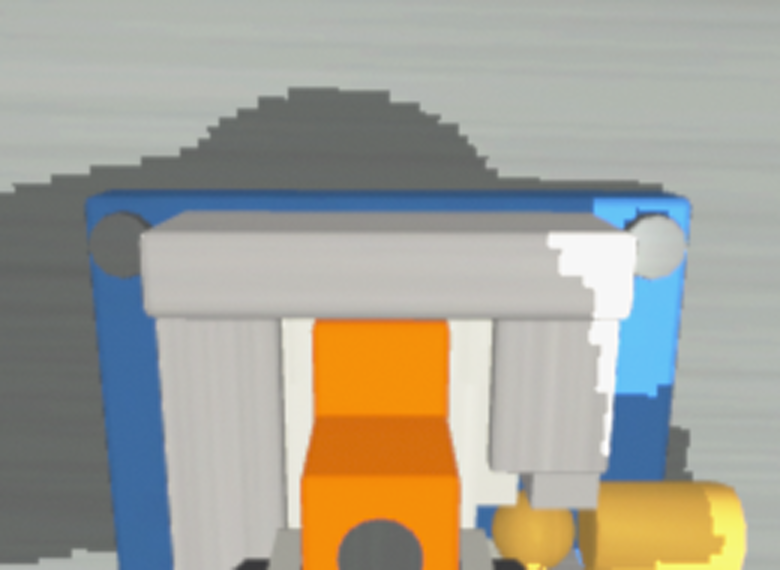

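Call:
play_rows:
  moves:
    - [[0, 0, 0], 0, 0]
    - [[0, 0, 0], 0, 0]
    - [[0, 0, 0], 0, 0]
    - [[0, 0, 0], 0, 0]
    - [[0, 0, 0.05], 0, 0]
    - [[0, 0, 0.2], 0, 0]
    - [[-0.1, 0.1, 0.4], 0, 0]
    - [[-0.25, 0.2, 0.4], 0, 1]
    - [[-0.25, 0.2, 0.4], 0, 1]
    - [[-0.25, 0.2, 0.4], 0, 1]

```text
clock: 12.15
position: [576.9, 46.7, 338.7]
ee_rot: [1.0, 0.013, 0.005, -0.004]
contact_force: [0.6, -0.1, 0.1]
gripper_width: 0.1
```

```bash
python3 - <<'E'
from h import *
s=arm.read_state();print(s["clock"],s["position"],s["ee_rot"],s["contact_force"],s["gripper_width"])
d=arm.get_image("wrist");save(d,"w9.png",scale=1.5);np.save("w9.npy",d,allow_pickle=True)
d=arm.get_image("top");print(arm.look_for("bolt_knob",d));save(d,"t9.png",(220,130,310,230),6)
print(at_z(d,140+410/4.5,130+234/4.5,80))
E
```

```text
12.15 [576.86657019  46.67258692 338.74798314] [ 0.99989037  0.01327038  0.00546757 -0.00364095] [ 0.63015283 -0.13398589  0.08451205] 0.113853002995444
[{'centre': [339.9, -45.2, 35.5], 'conf': 0.48}]
[588.82531137 111.99394725  80.        ]
```

View pics/w9.png

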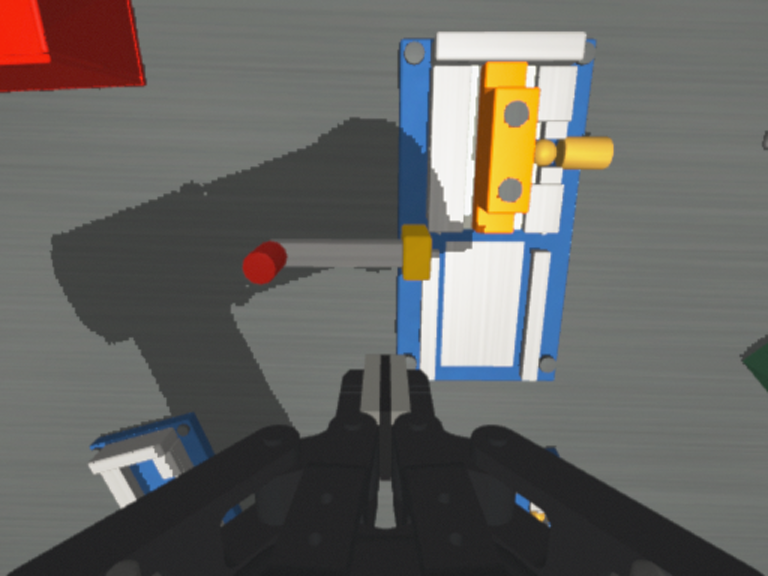

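View pics/t9.png

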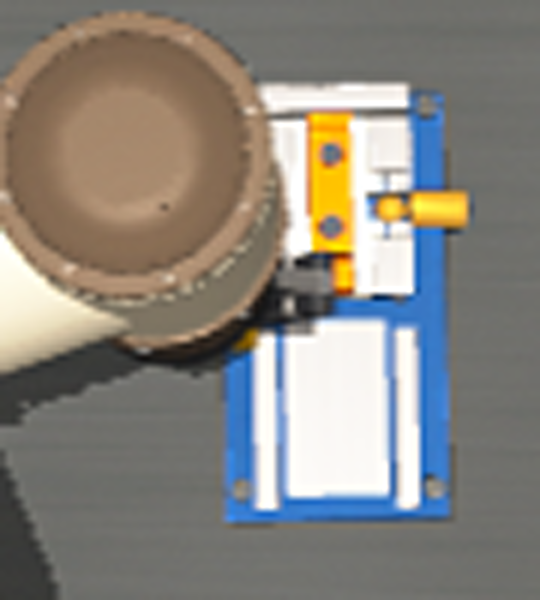

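```bash
python3 - <<'E'
from h import *
d=np.load("w9.npy",allow_pickle=True).item()
print("cam",d["xyz"])
for u,v,z,n in [(262,265,80,"knobtop"),(272,258,50,"knobbase"),(436,232,38,"lipL front"),(527,232,38,"lipR front"),(478,231,46,"web rear L"),(512,231,46,"web rear R"),(510,190,72,"hole"),(516,113,72,"hole")]:
    print(n,at_z(d,u/1.5,v/1.5,z).round(1))
save(d,"w9c.png",(150,20,410,180),3)
E
```

```text
cam [655.93174938  47.68365424 308.56248757]
knobtop [594.9 110.3  80. ]
knobbase [591.3 112.6  50. ]
lipL front [606.8  17.9  38. ]
lipR front [608.3 -35.7  38. ]
web rear L [609.5  -5.2  46. ]
web rear R [610.1 -24.6  46. ]
hole [635.3 -14.2  72. ]
hole [671.5 -13.2  72. ]
```

View pics/w9c.png

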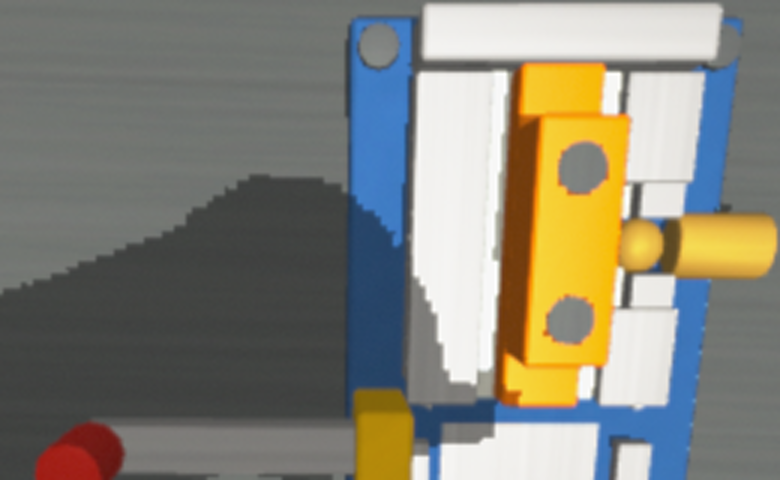

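Call:
play_rows:
  moves:
    - [[0.05, 0.18, 0], 0, 1]
    - [[0.053, 0.345, 0], 0, 1]
    - [[0.053, 0.345, -0.05], 0, 1]
    - [[0.053, 0.345, -0.2], 0, 1]
    - [[0.053, 0.345, -0.362], 0, 1]
    - [[0.053, 0.345, -0.362], 0, 1]
    - [[0.053, 0.345, -0.362], 0, 1]

```text
clock: 13.18
position: [594.5, 149.1, 229.7]
ee_rot: [1.0, 0.012, 0.005, -0.003]
contact_force: [0.4, 0.2, 0.6]
gripper_width: 0.2
```

```bash
python3 - <<'E'
from h import *
s=arm.read_state();print(s["clock"],s["position"],s["ee_rot"],s["contact_force"],s["gripper_width"])
d=arm.get_image("wrist");save(d,"w10.png",scale=1.5)
d=arm.get_image("scene");save(d,"s10.png",(200,120,370,300),3.3)
E
```

```text
13.175 [594.4665461  149.13213419 229.69000255] [ 0.99990605  0.01225816  0.00516178 -0.00331475] [0.43629636 0.17731495 0.63546363] 0.1640710185078421
```

View pics/w10.png

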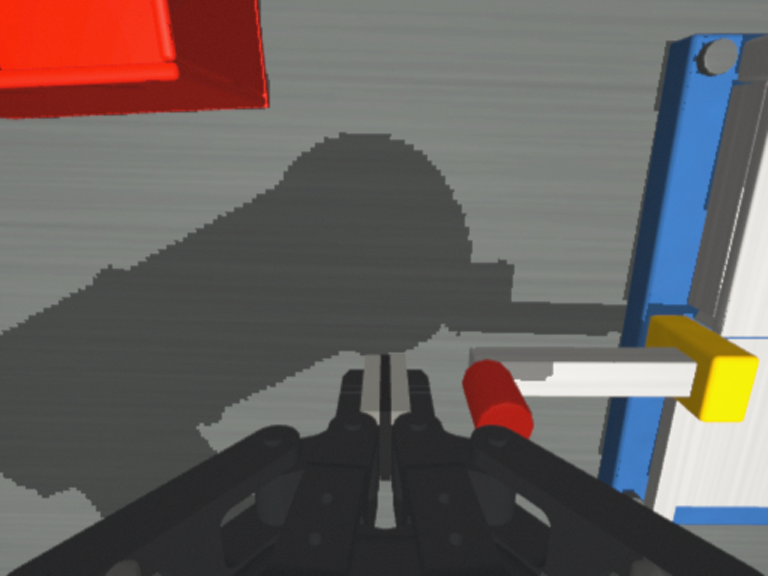

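View pics/s10.png

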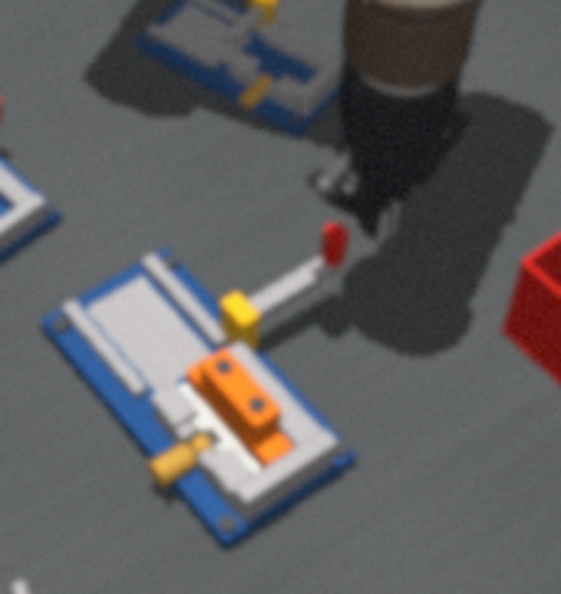

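Call:
play_rows:
  moves:
    - [[0.001, -0.03, 0], 0, 1]
    - [[0.001, -0.07, 0], 0, 1]
    - [[0.002, -0.11, 0], 0, 1]
    - [[0.004, -0.15, 0], 0, 1]
    - [[0.005, -0.19, 0], 0, 1]
    - [[0.006, -0.22, 0], 0, 1]
    - [[0.006, -0.235, 0], 0, 1]
    - [[0.006, -0.235, 0], 0, 1]
    - [[0.006, -0.235, 0], 0, 1]

```text
clock: 14.4
position: [595.7, 78.7, 230.2]
ee_rot: [1.0, 0.012, 0.005, -0.004]
contact_force: [-0.3, -0.9, 0.1]
gripper_width: -0.3
```

```bash
python3 - <<'E'
from h import *
s=arm.read_state();print(s["clock"],s["position"],s["ee_rot"],s["contact_force"],s["gripper_width"])
d=arm.get_image("wrist");save(d,"w11.png",scale=1.5)
E
```

```text
14.4 [595.65552098  78.70555788 230.18401888] [ 0.99990608  0.01222501  0.00501534 -0.0036355 ] [-0.34591683 -0.88831989  0.12909045] -0.30885724085693256
```

View pics/w11.png

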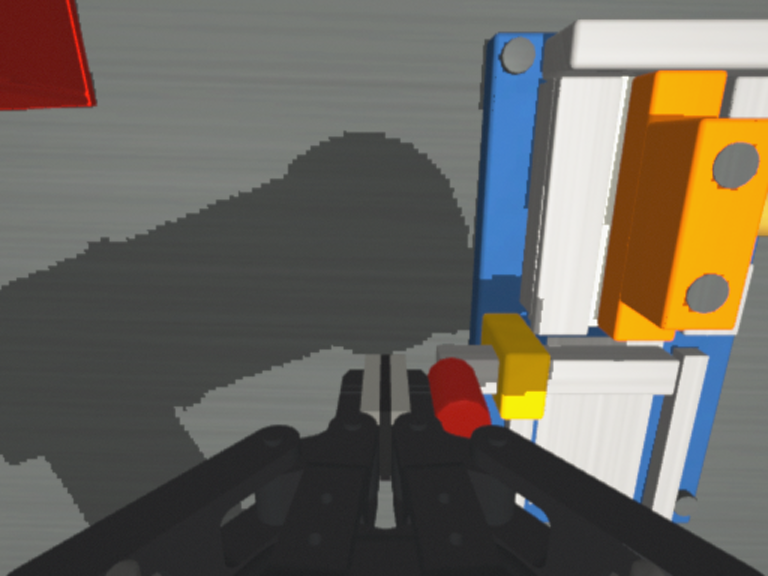

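Call:
play_rows:
  moves:
    - [[0, -0.01, 0], 0, 1]
    - [[0, -0.02, 0], 0, 1]
    - [[0, -0.02, 0], 0, 1]
    - [[0, -0.02, 0], 0, 1]

```text
clock: 14.95
position: [595.8, 72.9, 230.3]
ee_rot: [1.0, 0.012, 0.005, -0.004]
contact_force: [0.3, 1.9, -0.8]
gripper_width: 0.2
```

Call:
play_rows:
  moves:
    - [[0, -0.01, 0], 0, 1]
    - [[0, -0.018, 0], 0, 1]
    - [[0, -0.018, 0], 0, 1]
    - [[0, -0.018, 0], 0, 1]

```text
clock: 15.45
position: [595.7, 71.2, 230.4]
ee_rot: [1.0, 0.012, 0.007, -0.007]
contact_force: [-3.5, 17.8, 0.1]
gripper_width: 0.0
```

```bash
python3 - <<'E'
from h import *
d=arm.get_image("wrist");save(d,"w12.png",scale=1.5);np.save("w12.npy",d,allow_pickle=True)
print(arm.read_state()["contact_force"])
E
```

```text
[-2.41362791 17.73768545  0.06574356]
```

View pics/w12.png

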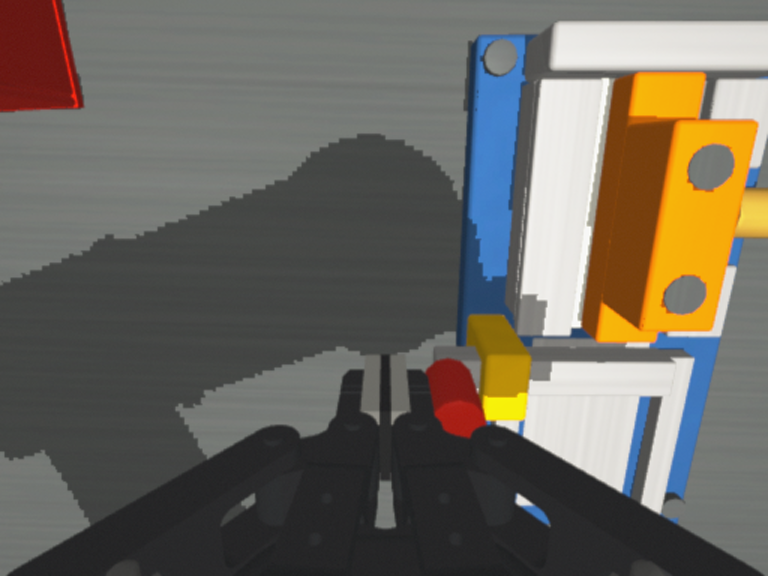

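Call:
play_rows:
  moves:
    - [[0, 0.05, 0], 0, 1]
    - [[0, 0.1, 0], 0, 1]
    - [[0, 0.12, 0.1], 0, 1]
    - [[-0.1, 0.12, 0.3], 0, 1]
    - [[-0.3, 0.12, 0.4], 0, 1]
    - [[-0.4, 0.1, 0.4], 0, 1]
    - [[-0.4, 0.0, 0.4], 0, 1]
    - [[-0.4, 0.0, 0.4], 0, 1]
    - [[-0.4, 0.0, 0.4], 0, 1]

```text
clock: 16.62
position: [475.9, 71.3, 350.4]
ee_rot: [1.0, 0.012, 0.007, -0.007]
contact_force: [-0.2, 0.2, 0.3]
gripper_width: -0.2
```

```bash
python3 - <<'E'
from h import *
s=arm.read_state();print(s["clock"],s["position"],s["contact_force"])
d=arm.get_image("wrist");save(d,"w13.png",(180,0,440,190),3);np.save("w13.npy",d,allow_pickle=True)
d=arm.get_image("scene");save(d,"s13.png",scale=1.5)
d=arm.get_image("top");save(d,"t13.png",(150,80,400,240),3)
E
```

```text
16.625 [475.89921985  71.28987572 350.40013129] [-0.22410958  0.23971327  0.28747542]
```

View pics/w13.png

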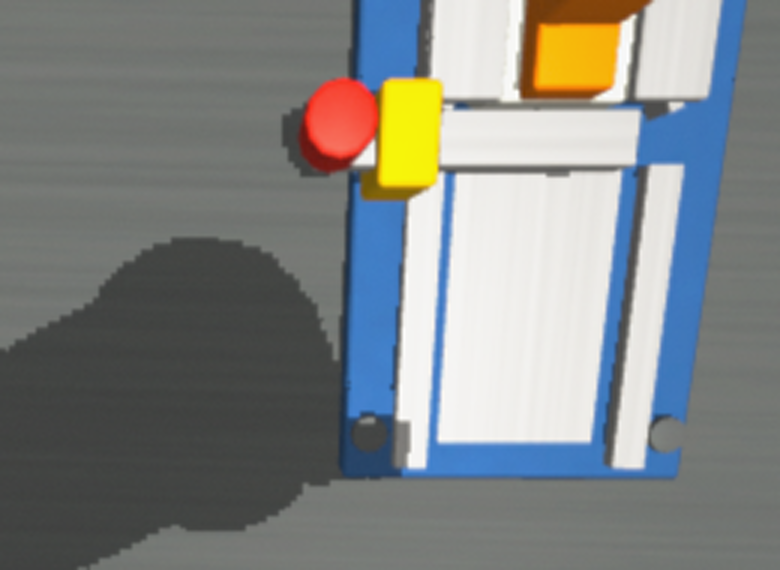

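View pics/s13.png

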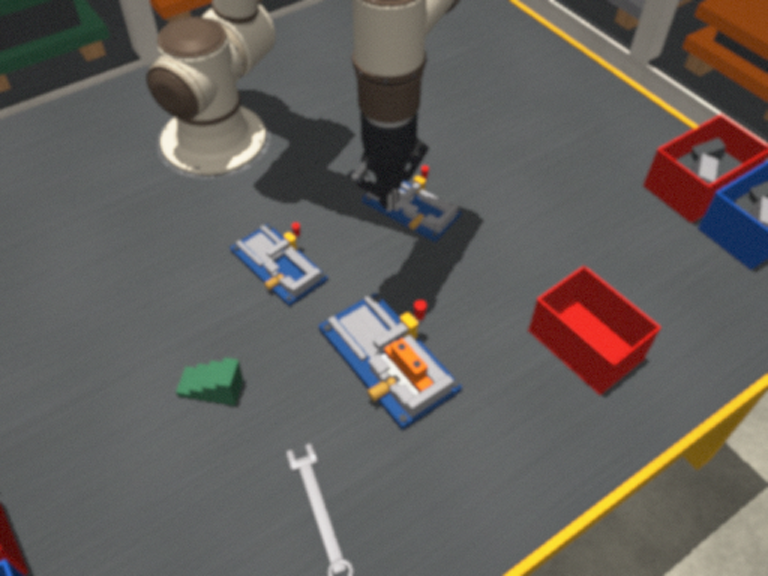

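View pics/t13.png

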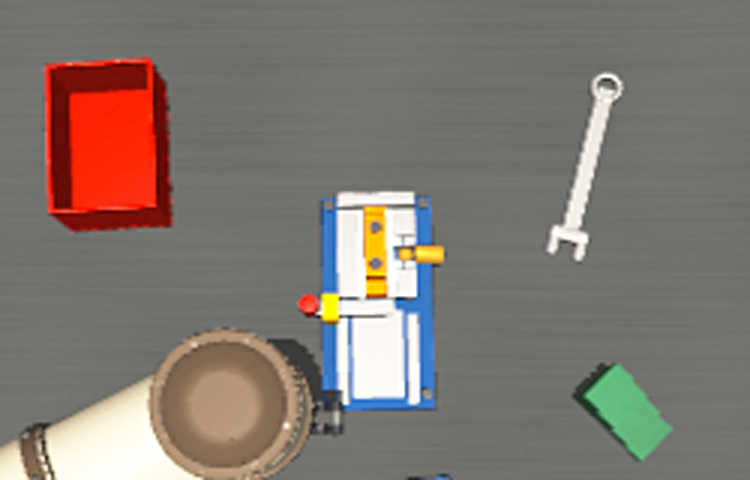

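```bash
python3 - <<'E'
from h import *
d=np.load("w13.npy",allow_pickle=True).item()
print("tip",at_z(d,180+640/3,138/3,50),"knob top",at_z(d,180+342/3,117/3,80), "web rear",at_z(d,180+572/3,94/3,46))
print(arm.job_done())
E
```

```text
tip [596.12166198 -32.47813513  50.        ] knob top [594.4608337   49.73783879  80.        ] web rear [606.99116943 -14.33401854  46.        ]
the job is handed in; nothing more can be done
None
```

The orange-topped carrier is home in the largest blue fixture with the bolt shut behind it, and I handed the job in at about 17 s. No verdict came back.

**What I did:** I gripped the carrier across its 22 mm web and set it on the bed. I pushed it straight in while still holding it, then let go. Then I slid the bolt shut by pushing its knob with closed fingers, backed off and lifted clear.

**Last checks:**

| Check | Measured | Expected |
|---|---|---|
| Carrier centre along x (mean of the two web holes, before the bolt was shut) | 653.4 mm | about 653 mm |
| Carrier rear end, after the bolt was shut | 607.0 mm | mouth at about 608 mm |
| Bolt knob y | 49.7 mm | about 50 mm |
| Bolt tip y | -32.5 mm | about -32 mm |

- **Ball:** the sideways force of about 4 N disappeared at the end of the push, and the ball looked out in its notch. I could not read the detent joint directly.
- **Bolt:** it stopped hard at about 18 N, well under the 40 N limit.
- **Bystanders:** the green block, wrench and red bin show no visible movement in the scene and top pictures. I did not measure them.
- **Robot:** it reads no contact force and stands clear of everything.

**Disagreements:**
- After letting go, the network found only a look-alike fixture's knob in the top picture, so I used my own pixel measurements.
- The tool's reported tilt put the grasp point 2–3 mm further to +y than the pictures showed (y of -12.5 mm against about -14 to -15 mm). I went by the pictures.

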